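Set and lock the slate gauge dial

TASK

With closed fingers, push the peg of the slate gauge's dial round until the index mark on the dial lines up with the one long line of the scale around it and stop there; then push the lock tab fully home against its stop block. Only push: do not take the peg or the tab between the fingers, leave the things lying beside the gauge where they are, and finish with the dial still on its line and the hand clear.

Things in the scene. Friction and masses are not known exactly. Their poses are not given: they have to be found in the camera images.
- scale: Flat aluminium scale disc under the dial, 184 mm diameter, 6 mm thick, fixed on the grey base plate. Origin on the dial's turning axis, on its underside, 11 mm above the bench surface (z up). Its rim carries 18 black lines, every 20 degrees: 17 short ones (7 mm) and one long, bold one (22 x 5 mm, from the rim to the dial's edge). Its x axis points from the dial's axis along the long line.
- long_line (a point): Inner end of the long line, on top of the scale disc right at the dial's edge, 70 mm from the axis; the target for the index mark.
- index_mark (a point): Outer end of the black index mark (16 x 5 mm, radial) on top of the dial, at the dial's edge 70 mm from the axis. The index mark and the peg lie on the same radius of the dial. The target is met when this point stands over the long_line point as seen from above.
- peg (a point): Centre of the top of the steel peg that stands on the dial, 18 mm diameter and 28 mm tall, 43 mm from the dial's axis. Its top is at z = 55 mm; the dial's flat top (white disc, 140 mm diameter) at z = 27 mm. Nothing else stands on the dial. Pushed sideways, the peg turns the dial about its vertical axis with about 2 N; the dial stays where it is left.
- dial (a joint): Angle of the dial on its base plate (rad), growing anticlockwise seen from above; it turns freely several turns either way. The angle at which it meets the long line differs each time, since the scale disc is fixed at differing angles: compare the index mark with the long line.
- gauge: The gauge's grey base plate, 200 x 280 mm, 8 mm thick, fixed in a steel tray whose floor is at z = 3 mm (tray rims 22 mm high, well clear). Origin under its centre; x axis (away from the robot, turned by up to 0.4 rad) is the direction in which the lock tab is pushed; y to the left. The dial's axis lies 35 mm to the left (+y) of the centre, the lock slide 100 mm to the right (-y).
- lock_tab (a point): Centre of the top edge of the lock tab, an upright steel plate 12 mm thick (gauge x), 50 mm wide (gauge y), its top at z = 49 mm and its lower edge near z = 17 mm; it stands on a slide foot 30 mm long (gauge x), 44 mm wide, top at z = 19 mm, so the foot sticks out 9 mm behind the tab. Beyond it (+x of the gauge) stands a fixed stop block 56 mm wide, top at z = 45 mm.
- lock (a joint): How far the lock tab is pushed in (m), along the gauge's x axis: 0 drawn back, 0.040 fully home against the stop block. It slides with about 1.5 N and stays where it is left.
- slate: Bystander: loose pale grey slate square 120 x 120 x 7 mm lying in the tray to the right of the gauge. Origin under its centre.
- rule_case: Bystander: loose chrome spring-rule case, 62 x 34 mm, 56 mm high, standing in the tray to the left of the gauge. Origin under its centre.
- crayon: Bystander: loose red marking-crayon holder, 130 mm long, 15 mm wide, 17 mm high, lying along the gauge's far side. Origin under its centre, long axis y.

How it is judged:
By the outcome, as a careful person would: the job done as asked, in the order asked, and still so for the second after the job is handed in, with the robot touching nothing.
It also fails if it takes over 64 s, if anything falls off the work surface, if the arm or the gripper's body presses on something with over 40 N, if the wrist force passes 120 N, or if a joint passes its speed limit or range.

ROBOT

A 6-joint arm with a two-finger parallel gripper is mounted at the origin on the work surface. World frame = base frame: x ahead of the robot, y to its left, z up, the work surface at z = 0. Lengths are in m, angles in rad, forces in N, time in s.
With the tool pointing down it reaches from about 0.25 to 0.725 m from the base axis. Payload 4 kg.
Tool frame: the origin (TCP) lies midway between the tips of the shut fingers; the grasp point (between the pads) lies 19 mm behind it; z points along the fingers, y is the line along which they close (so a half turn about z gives the same grasp; the last joint's range is limited). The gripper opens to 85 mm and grips with 20 to 120 N. Pads are 22 mm wide; open, the fingers measure 114 mm over their backs; the gripper's body (76 mm by 85 mm) begins 54 mm behind the grasp point. The pads swing forward as they close: fully open they stand 13 mm farther back than shut.
Start: joints at [-1.21, 0.241, 0.005, 1.335, 0, 1.571], TCP at [0.177, -0.468, 0.231] pointing down, gripper open.
Joint ranges: [-2.72, 2.72], [-1.05, 1.87], [-1.09, 1.28], [-1.99, 2.15], [-1.42, 1.44], [-3.14, 3.14]. Speed limits (rad/s): [2.79, 2.79, 3.14, 3.14, 3.14, 3.14].

INTERFACE

Orientations are given as a rotation vector (axis times angle).
In Python, from bench import arm, eyes, ticket gives the robot as it stands.
- The arm moves only by the tool jog_arm, never from a script. Its argument "moves" is a list that holds one entry, the list of rows, each a list of 7 numbers: the opening, from 0 (shut) to 1 (fully open), then the shift along the tool's x, y, z scaled (see below), then the turn, a rotation vector about the tool's x, y, z scaled (see below). In form: [[[grip, tx, ty, tz, wx, wy, wz], ...]]. A call has 1 to 12 rows; each row is the pose to reach, as a shift and turn from the pose commanded when the call began, along the tool's axes at that moment; what a row does not reach only later rows make up. The controller multiplies each number of a shift by 0.75 m and each number of a turn by pi/4 rad. A row lasts 1/12 s, in which the tool goes at most 41.7 mm and 7.16 degrees, less where a joint would pass 70% of its speed; a pose out of reach is approached as far as the arm can. A call with a number of a shift or a turn outside -1 to 1 is refused whole. A call with a gripper value outside its range is refused whole. The fingers move at their own pace and stop on an object; "newtons" is the grip in N (left out, the last holds). Time passes only in rows, so rows that repeat a pose let the fingers close. It gives the time, the measured TCP pose, the force, the opening and the grip force at its end, in the units of the state.
- arm.get_obs(): the state, without advancing time (a new reading comes with each control period).
- eyes.grab_frame(name): name is "scene" or "top" or "wrist"; returns (picture, depth): 480x640x3 uint8, red, green, blue; 480x640 float32, m along the optical axis (not along the pixel's ray), 0 where there is no reading.
- eyes.camera_info(name): a dict with "fx", "fy", "cx", "cy" (pixels), "distortion" ([k1, k2, p1, p2, k3] as OpenCV has them; the pictures are not rectified), "xyz" and "rotation" of the camera in the world. Camera axes: x right, y down, z forward; pixel columns grow to the right and rows downward; lengths in m; the calibration is good to about 2 mm. A picture is of the moment at which its call begins: read the wrist's pose just before it. camera_info takes no time and is no camera call; for the wrist camera it gives the pose at the moment of the call.
- ticket.sign_off(): hands the job in; it is judged then, once.
The state is a dict: "clock": time; "qpos": joint angles; "qd": joint speeds; "joint_efforts": joint torques, N m; "position": TCP position; "eef_rot": TCP orientation; "ft_force": force on the tool from outside, world axes, zero at the start; "moment": the same for the moment, N m; "width": finger opening in m; "finger_force": force on a finger pad.
Only numpy, scipy, OpenCV 4.12 (cv2) and the standard library are available. Lean on these libraries where they do the work, as an engineer would, in place of code of your own. Each camera call takes 0.05 s, during which the arm holds its last target. There are 200 camera calls.

## Working session

There is one attempt and no reset: what is moved stays moved. The work goes in short steps, Python scripts to look and compute and a tool call to move; the robot and the scene stay as the last step left them, time stands still between calls to the robot, and variables do not carry over. Pictures are saved under pics/ and viewed, at most 10 in all, crops included, and the job is handed in when it is done.

Besides the shell and the picture viewer there is one more tool, called after ">>>" by a JSON object that holds its "fn" and its "kwargs". jog_arm: Moves the arm, as the interface text tells. Its arguments: {"type":"object","properties":{"moves":{"type":"array","items":{"type":"array","items":{"type":"array","items":{"type":"number"}}}},"newtons":{"type":"number"}},"required":["moves"]}

```bash
mkdir -p pics; cat > h.py <<'E'
import numpy as np, cv2
from bench import arm, eyes, ticket
def K(ci): return np.array([[ci['fx'],0,ci['cx']],[0,ci['fy'],ci['cy']],[0,0,1.]])
def rot(ci):
    r=np.array(ci['rotation'],float)
    return r if r.shape==(3,3) else cv2.Rodrigues(r)[0]
def onplane(ci,uv,z):
    p=cv2.undistortPoints(np.array(uv,float).reshape(-1,1,2),K(ci),np.array(ci['distortion'],float))[:,0]
    d=np.c_[p,np.ones(len(p))]@rot(ci).T
    o=np.array(ci['xyz']); return o+d*((z-o[2])/d[:,2])[:,None]
def snap(cam,f):
    im,d=eyes.grab_frame(cam); cv2.imwrite(f,im[:,:,::-1]); return im,d,eyes.camera_info(cam)
E
python3 - <<'E'
from h import *
o=arm.get_obs();print(o)
im,d,ci=snap('top','pics/top0.png');print(ci)
E
```

```text
{'clock': 0.0, 'qpos': array([-1.21001880e+00,  2.41425952e-01,  3.72701122e-03,  1.33519796e+00,
       -2.62744176e-05,  1.57080050e+00]), 'qd': array([-0.00021367,  0.00198933,  0.0002105 , -0.00148668, -0.00083615,
       -0.00042761]), 'joint_efforts': array([ 4.18693689e-04, -3.72320616e+01,  2.52407581e+01,  1.70367962e-02,
       -1.27371317e-05, -4.14665262e-07]), 'position': array([ 0.17627091, -0.46722433,  0.23040754]), 'eef_rot': array([-3.08859001e+00, -5.63263227e-01,  6.32177609e-04]), 'ft_force': array([ 0.12904851,  0.91358641, -0.20677923]), 'moment': array([0.06219727, 0.02685242, 0.00584674]), 'finger_force': 0.0, 'width': 0.08543631361307344}
{'fx': 536.2195105489359, 'fy': 536.2195105489359, 'cx': 309.8476730093127, 'cy': 238.65213436223956, 'distortion': array([-0.11658765,  0.        ,  0.        ,  0.        ,  0.        ]), 'xyz': array([0.43561026, 0.02780004, 1.04272918]), 'rotation': array([-2.11897108,  2.14732225, -0.19937085])}
```

View pics/top0.png

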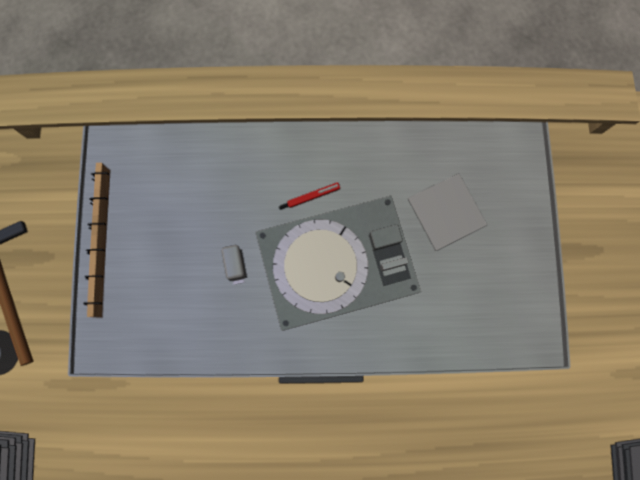

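The top view shows the dial centre near (320,266), the long line near (343,230), the peg near (340,277), the index mark near (348,284), and the lock tab near (393,263). Next I'll zoom in and measure.

```bash
python3 - <<'E'
from h import *
im=cv2.imread('pics/top0.png'); c=im[185:335,240:430]
cv2.imwrite('pics/c0.png',cv2.resize(c,None,fx=4,fy=4,interpolation=cv2.INTER_CUBIC))
ci=eyes.camera_info('top')
_,d=eyes.grab_frame('top')
for n,uv,z in [('dialc',(320,266),.027),('long',(343,230),.017),('peg',(340,277),.055),('tab',(393,263),.049),('c1',(262,236),.011),('c2',(388,203),.011),('c3',(413,287),.011),('c4',(286,323),.011)]:
    print(n,onplane(ci,uv,z)[0].round(4), ci['xyz'][2]-d[uv[1],uv[0]])
E
```

```text
dialc [ 0.5639 -0.0018  0.027 ] 0.01910547070316837
long [ 0.6352 -0.0482  0.017 ] -0.0022624368209405166
peg [ 0.5393 -0.0377  0.055 ] 0.05076721958927677
tab [ 0.5648 -0.1383  0.049 ] 0.038562691734357335
c1 [0.6264 0.1102 0.011 ] -0.005130969955400966
c2 [ 0.69   -0.1397  0.011 ] -0.019346200897173427
c3 [ 0.5223 -0.1818  0.011 ] 0.010877407119794347
c4 [0.4572 0.0644 0.011 ] 0.02291408829502628
```

View pics/c0.png

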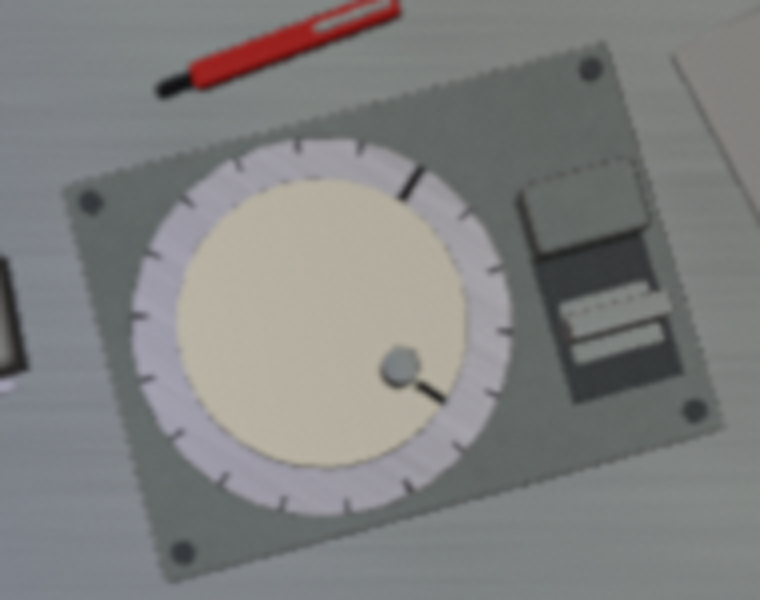

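```bash
cat >> h.py <<'E'
def pose(): 
    o=arm.get_obs(); return np.array(o['position']), cv2.Rodrigues(np.array(o['eef_rot'],float))[0]
def down(psi): # tool x at world yaw psi, z down
    c,s=np.cos(psi),np.sin(psi); return np.array([[c,s,0],[s,-c,0],[0,0,-1]])
def rows(targets,g=0):
    p,R=pose()
    for x,y,z,psi in targets:
        t=R.T@(np.array([x,y,z])-p)/.75; w=cv2.Rodrigues(R.T@down(psi))[0].ravel()/(np.pi/4)
        print([g]+[float(v) for v in np.r_[t,w].round(3)], 'BAD' if abs(w).max()>1 or abs(t).max()>1 else '')
E
python3 - <<'E'
from h import *
ci=eyes.camera_info('top')
f=lambda u,v,z: onplane(ci,((u-1.5)/4+240,(v-1.5)/4+185),z)[0][:2]
C=f(321,322.5,.027);C2=f(321.5,327,.017)
print('C',C,C2)
for n,u,v,z in [('idx',444,402,.027),('peg',400,362,.055),('longin',403,198,.017),('longout',422,168,.017)]:
    q=f(u,v,z); d=q-C; d2=q-C2; print(n,q,np.hypot(*d),np.degrees(np.arctan2(d[1],d[0])),np.hypot(*d2),np.degrees(np.arctan2(d2[1],d2[0])))
# tab top edges: rear-left, front-left, rear-right, front right
for n,u,v in [('rl',568,337),('rr',670,312),('fl',560,303),('fr',648,282)]: print(n,f(u,v,.049))
E
```

```text
C [ 0.5652996  -0.00163257] [ 0.56438996 -0.00212584]
idx [ 0.52647916 -0.05940008] 0.06959965615480164 -123.90156403629669 0.06868454534375139 -123.50126190011207
peg [ 0.54281609 -0.03708013] 0.04197663049097207 -122.38594462087782 0.04107594781545316 -121.68298359441084
longin [ 0.62709627 -0.04291787] 0.07431893665700498 -33.74621481530888 0.07480688952229259 -33.04501465437082
longout [ 0.64188344 -0.05256947] 0.09197636721552209 -33.62839179534464 0.09246512193559017 -33.06172185742959
rl [ 0.55405839 -0.11643506]
rr [ 0.565139   -0.16504416]
fl [ 0.57014856 -0.11324506]
fr [ 0.57951495 -0.15523479]
```

```bash
python3 - <<'E'
from h import *
r=np.radians
rows([(.516,-.022,.15,r(63)),(.516,-.022,.15,r(64.5))])
E
```

```text
[0, 0.633, -0.395, 0.108, -0.002, -0.001, -0.941] 
[0, 0.633, -0.395, 0.108, -0.002, -0.001, -0.974]
```

>>> {"fn": "jog_arm", "kwargs": {"moves": [[[0,0.633,-0.395,0.108,0,0,-0.974],[0,0.633,-0.395,0.108,0,0,-0.974],[0,0.633,-0.395,0.108,0,0,-0.974],[0,0.633,-0.395,0.108,0,0,-0.974],[0,0.633,-0.395,0.108,0,0,-0.974],[0,0.633,-0.395,0.108,0,0,-0.974],[0,0.633,-0.395,0.108,0,0,-0.974],[0,0.633,-0.395,0.108,0,0,-0.974],[0,0.633,-0.395,0.108,0,0,-0.974],[0,0.633,-0.395,0.108,0,0,-0.974],[0,0.633,-0.395,0.108,0,0,-0.974],[0,0.633,-0.395,0.108,0,0,-0.974]]], "newtons": 40}}

```text
clock: 1.1
position: [0.4774, -0.0725, 0.1591]
eef_rot: [-2.656, -1.677, 0.001]
ft_force: [1.2, -1.7, 1.0]
width: -0.0003
finger_force: 0.0
```

```bash
python3 - <<'E'
from h import *
r=np.radians
rows([(.516,-.022,.12,r(107))])
E
```

```text
[0, 0.083, 0.018, 0.052, -0.001, 0.0, -0.944]
```

>>> {"fn": "jog_arm", "kwargs": {"moves": [[[0,0.083,0.018,0.052,0,0,-0.944],[0,0.083,0.018,0.052,0,0,-0.944],[0,0.083,0.018,0.052,0,0,-0.944],[0,0.083,0.018,0.052,0,0,-0.944],[0,0.083,0.018,0.052,0,0,-0.944],[0,0.083,0.018,0.052,0,0,-0.944],[0,0.083,0.018,0.052,0,0,-0.944],[0,0.083,0.018,0.052,0,0,-0.944]]]}}

```text
clock: 1.77
position: [0.5155, -0.0241, 0.1203]
eef_rot: [-1.872, -2.522, 0.001]
ft_force: [0.7, 0.7, 0.8]
width: 0.0001
finger_force: 0.0
```

```bash
python3 - <<'E'
from h import *
r=np.radians
rows([(.516,-.022,.08,r(146.8))])
E
```

```text
[0, 0.002, 0.002, 0.054, -0.001, -0.001, -0.889]
```

Turn, go down to 0.08, then look with the top camera before the final descent.

>>> {"fn": "jog_arm", "kwargs": {"moves": [[[0,0.002,0.002,0.054,0,0,-0.889],[0,0.002,0.002,0.054,0,0,-0.889],[0,0.002,0.002,0.054,0,0,-0.889],[0,0.002,0.002,0.054,0,0,-0.889],[0,0.002,0.002,0.054,0,0,-0.889],[0,0.002,0.002,0.054,0,0,-0.889],[0,0.002,0.002,0.054,0,0,-0.889],[0,0.002,0.002,0.054,0,0,-0.889]]]}}

```text
clock: 2.43
position: [0.5167, -0.0224, 0.0802]
eef_rot: [-0.898, -3.01, 0.0]
ft_force: [0.2, -0.0, 0.4]
width: 0.0004
finger_force: 0.0
```

```bash
python3 - <<'E'
from h import *
r=np.radians
print(pose()[0])
snap('wrist','pics/w0.png')
rows([(.516,-.022,.038,r(146.8))])
E
```

```text
[ 0.51670537 -0.022358    0.08015567]
[0, 0.001, -0.0, 0.056, -0.0, -0.0, -0.0]
```

View pics/w0.png

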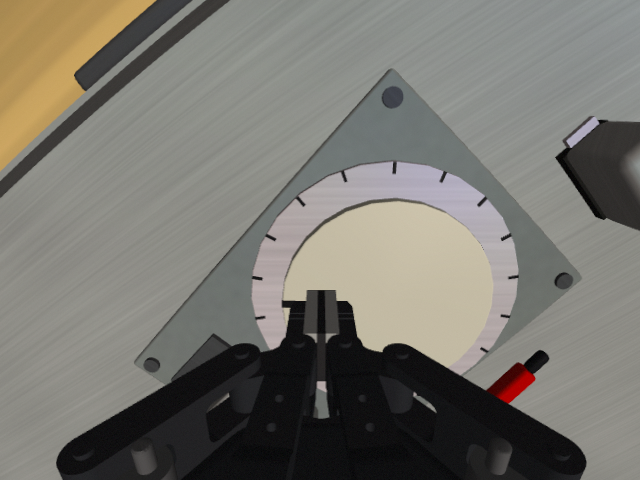

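The wrist view shows the closed fingers over the dial near (320,300), with the peg hidden just behind them and clear space under the tips. I'll descend next.

>>> {"fn": "jog_arm", "kwargs": {"moves": [[[0,0.001,0,0.03,0,0,0],[0,0.001,0,0.056,0,0,0],[0,0.001,0,0.056,0,0,0],[0,0.001,0,0.056,0,0,0],[0,0.001,0,0.056,0,0,0]]]}}

```text
clock: 2.9
position: [0.5166, -0.0219, 0.0389]
eef_rot: [0.894, 3.011, 0.0]
ft_force: [1.0, -0.6, 0.2]
width: 0.0001
finger_force: 0.0
```

```bash
cat >> h.py <<'E'
C=np.array([.565,-.002])
def arc(phi,s=.020,z=.038):
    a=np.radians(phi); q=C+.043*np.array([np.cos(a),np.sin(a)])-s*np.array([-np.sin(a),np.cos(a)])
    return (q[0],q[1],z,a+1.5*np.pi)
E
python3 - <<'E'
from h import *
print(arm.get_obs()['ft_force'])
rows([arc(-123,.024),arc(-123)]+[arc(p) for p in np.linspace(-123,-83,11)[1:]])
E
```

```text
[ 0.99116392 -0.55055207  0.16051057]
[0, -0.008, 0.0, 0.001, 0.0, 0.001, -0.001] 
[0, -0.013, 0.0, 0.001, 0.0, 0.001, -0.001] 
[0, -0.017, -0.002, 0.001, 0.0, 0.001, -0.09] 
[0, -0.021, -0.003, 0.001, 0.0, 0.001, -0.179] 
[0, -0.025, -0.004, 0.001, 0.0, 0.001, -0.268] 
[0, -0.03, -0.005, 0.001, 0.0, 0.001, -0.357] 
[0, -0.034, -0.006, 0.001, 0.0, 0.001, -0.446] 
[0, -0.039, -0.006, 0.001, 0.0, 0.001, -0.535] 
[0, -0.043, -0.006, 0.001, 0.0, 0.001, -0.624] 
[0, -0.047, -0.005, 0.001, 0.0, 0.001, -0.713] 
[0, -0.052, -0.005, 0.001, 0.0, 0.001, -0.801] 
[0, -0.056, -0.004, 0.001, 0.0, 0.001, -0.89]
```

>>> {"fn": "jog_arm", "kwargs": {"moves": [[[0,-0.008,0,0.001,0,0,0],[0,-0.013,0,0.001,0,0,0],[0,-0.017,-0.002,0.001,0,0,-0.09],[0,-0.021,-0.003,0.001,0,0,-0.179],[0,-0.025,-0.004,0.001,0,0,-0.268],[0,-0.03,-0.005,0.001,0,0,-0.357],[0,-0.034,-0.006,0.001,0,0,-0.446],[0,-0.039,-0.006,0.001,0,0,-0.535],[0,-0.043,-0.006,0.001,0,0,-0.624],[0,-0.047,-0.005,0.001,0,0,-0.713],[0,-0.052,-0.005,0.001,0,0,-0.801],[0,-0.056,-0.004,0.001,0,0,-0.89]]]}}

```text
clock: 3.9
position: [0.5499, -0.0477, 0.0381]
eef_rot: [0.197, -3.135, 0.0]
ft_force: [-1.7, -0.4, 2.2]
width: -0.0001
finger_force: 1.1
```

```bash
python3 - <<'E'
from h import *
rows([arc(p) for p in np.linspace(-83,-45,12)[1:]])
im,_,_=snap('top','pics/t1.png'); cv2.imwrite('pics/c1.png',cv2.resize(im[185:335,240:430,::-1],None,fx=4,fy=4,interpolation=cv2.INTER_CUBIC))
E
```

```text
[0, -0.004, -0.001, 0.0, -0.0, -0.0, -0.072] 
[0, -0.008, -0.002, 0.0, -0.0, -0.0, -0.149] 
[0, -0.011, -0.003, 0.0, -0.0, -0.0, -0.226] 
[0, -0.015, -0.004, 0.0, -0.0, -0.0, -0.303] 
[0, -0.019, -0.005, 0.0, -0.0, -0.0, -0.38] 
[0, -0.023, -0.005, 0.0, -0.0, -0.0, -0.456] 
[0, -0.027, -0.005, 0.0, -0.0, -0.0, -0.533] 
[0, -0.03, -0.005, 0.0, -0.0, -0.0, -0.61] 
[0, -0.034, -0.005, 0.0, -0.0, -0.0, -0.687] 
[0, -0.038, -0.004, 0.0, -0.0, -0.0, -0.763] 
[0, -0.042, -0.004, 0.0, -0.0, -0.0, -0.84]
```

View pics/c1.png

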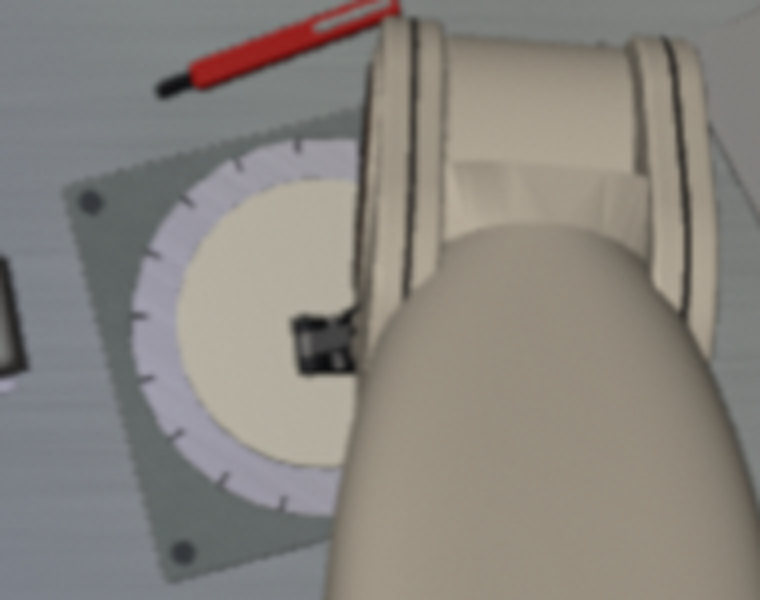

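The top view is blocked by the arm. The 2 N force shows contact, so I'll continue the arc.

>>> {"fn": "jog_arm", "kwargs": {"moves": [[[0,-0.004,-0.001,0,0,0,-0.072],[0,-0.008,-0.002,0,0,0,-0.149],[0,-0.011,-0.003,0,0,0,-0.226],[0,-0.015,-0.004,0,0,0,-0.303],[0,-0.019,-0.005,0,0,0,-0.38],[0,-0.023,-0.005,0,0,0,-0.456],[0,-0.027,-0.005,0,0,0,-0.533],[0,-0.03,-0.005,0,0,0,-0.61],[0,-0.034,-0.005,0,0,0,-0.687],[0,-0.038,-0.004,0,0,0,-0.763],[0,-0.042,-0.004,0,0,0,-0.84],[0,-0.042,-0.004,0,0,0,-0.84]]]}}

```text
clock: 4.95
position: [0.5823, -0.0471, 0.0379]
eef_rot: [-1.196, 2.904, -0.002]
ft_force: [0.1, -0.7, 0.7]
width: -0.0001
finger_force: 0.5
```

```bash
python3 - <<'E'
from h import *
rows([arc(-45,.035),arc(-45,.06,.12)])
a,_,_=snap('scene','pics/s1.png'); b,_,_=snap('wrist','pics/w1.png')
cv2.imwrite('pics/sw.png',cv2.resize(np.hstack([a,b])[:,:,::-1],(800,300),interpolation=cv2.INTER_AREA))
E
```

```text
[0, 0.02, 0.001, -0.0, -0.002, 0.0, -0.005] 
[0, 0.054, 0.001, -0.109, -0.002, 0.0, -0.005]
```

View pics/sw.png

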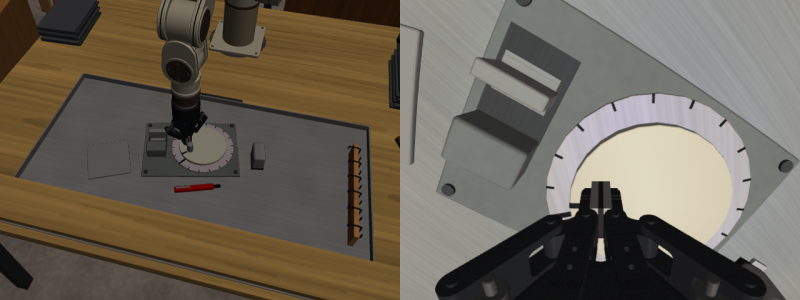

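The scene view shows the dial mostly turned, with the index a little short of the long line, near (185,155). The wrist view has the fingers on that spot. I'll back off, rise, and shift forward so the wrist camera sees the mark.

>>> {"fn": "jog_arm", "kwargs": {"moves": [[[0,0.02,0,0,0,0,0],[0,0.02,0,-0.05,0,0,0],[0,0.02,0,-0.1,0,0,0],[0,-0.03,0,-0.15,0,0,0],[0,-0.08,0,-0.18,0,0,0],[0,-0.13,0,-0.18,0,0,0],[0,-0.13,0,-0.18,0,0,0],[0,-0.13,0,-0.18,0,0,0],[0,-0.13,0,-0.18,0,0,0]]]}}

```text
clock: 5.8
position: [0.6499, 0.0227, 0.1716]
eef_rot: [1.197, -2.903, -0.001]
ft_force: [-0.7, 0.3, -0.1]
width: 0.0001
finger_force: 0.0
```

```bash
python3 - <<'E'
from h import *
print(pose()[0]); im,_,ci=snap('wrist','pics/w2.png'); print(ci)
snap('scene','pics/s2.png')
E
```

```text
[0.64988711 0.02268532 0.17156434]
{'fx': 340.3872407285738, 'fy': 340.3872407285738, 'cx': 320.86869120547175, 'cy': 237.60813353373226, 'distortion': array([-0.06183469,  0.        ,  0.        ,  0.        ,  0.        ]), 'xyz': array([ 0.58972312, -0.0367131 ,  0.31261064]), 'rotation': array([1.14606021, 2.75352099, 0.45585574])}
```

View pics/w2.png

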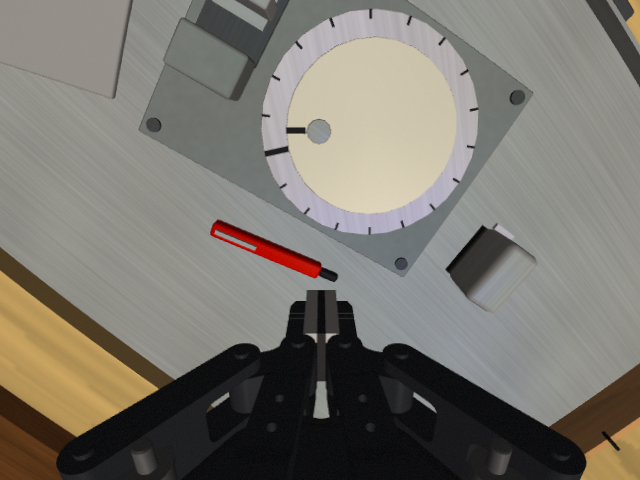

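```bash
cat >> h.py <<'E'
from scipy.optimize import least_squares
def gauge(im,ci):
    g=im.max(2).astype(int); v,u=np.nonzero(g<90)
    P=onplane(ci,np.c_[u,v],.017)[:,:2]; P2=onplane(ci,np.c_[u,v],.027)[:,:2]; c=C.copy()
    m=np.zeros(g.shape,np.uint8); m[v,u]=1
    n,lab,st,cen=cv2.connectedComponentsWithStats(m,connectivity=8)
    Q=onplane(ci,cen,.017)[:,:2]; r=np.hypot(*(Q-c).T); k=(st[:,4]<90)&(r>.08)&(r<.097)
    T=Q[k]
    f=least_squares(lambda x:np.hypot(T[:,0]-x[0],T[:,1]-x[1])-.0885,c,loss='soft_l1',f_scale=.001); c=f.x
    def ang(P,lo,hi):
        r=np.hypot(*(P-c).T);w=P[(r>lo)&(r<hi)]-c;return w
    L=ang(P,.0725,.083); I=ang(P2,.0555,.069)
    # long line: reject short ticks (outer 7 mm) by radius limit
    a=lambda w:np.degrees(np.arctan2(np.median(w[:,1]),np.median(w[:,0])))
    print('ticks',len(T),'rms mm',1e3*np.sqrt(np.mean(f.fun**2)).round(5),'C',c,'n',len(L),len(I),'long',a(L),'index',a(I),'spread',L.std(0),I.std(0),'need deg',a(L)-a(I))
    return c
E
python3 - <<'E'
from h import *
im,_=eyes.grab_frame('wrist'); ci=eyes.camera_info('wrist')
gauge(im,ci)
r=np.radians
print('q6',arm.get_obs()['qpos'])
for n,uv,z in [('peg',(319,131),.055),('idxin',(305,130),.027),('idxout',(287,130),.027),('longin',(288,151),.017),('longout',(265,154),.017)]: print(n,onplane(ci,uv,z)[0])
E
```

```text
ticks 17 rms mm 0.76 C [ 0.56590785 -0.00265335] n 67 85 long -33.0482099471132 index -45.70489422458085 spread [0.00263574 0.00201379] [0.00289076 0.0027071 ] need deg 12.656684277467647
q6 [ 3.28245748e-02  5.71935491e-01  3.48214412e-01  1.34964384e+00
 -1.51906264e-04 -7.47926510e-01]
peg [ 0.59437719 -0.0340434   0.055     ]
idxin [ 0.60228944 -0.04224438  0.027     ]
idxout [ 0.6124768  -0.05257536  0.027     ]
longin [ 0.62522622 -0.04075573  0.017     ]
longout [ 0.64080144 -0.05302393  0.017     ]
```

```bash
python3 - <<'E'
from h import *
rows([arc(-45,.034,.15),arc(-45,.034,.038)])
E
```

```text
[0, 0.146, -0.001, 0.029, 0.002, -0.003, -0.006] 
[0, 0.146, -0.001, 0.178, 0.002, -0.003, -0.006]
```

>>> {"fn": "jog_arm", "kwargs": {"moves": [[[0,0.146,-0.001,0,0.002,-0.003,-0.006],[0,0.146,-0.001,0,0.002,-0.003,-0.006],[0,0.146,-0.001,0.029,0.002,-0.003,-0.006],[0,0.146,-0.001,0.029,0.002,-0.003,-0.006],[0,0.146,-0.001,0.08,0.002,-0.003,-0.006],[0,0.146,-0.001,0.13,0.002,-0.003,-0.006],[0,0.146,-0.001,0.178,0.002,-0.003,-0.006],[0,0.146,-0.001,0.178,0.002,-0.003,-0.006],[0,0.146,-0.001,0.178,0.002,-0.003,-0.006],[0,0.146,-0.001,0.178,0.002,-0.003,-0.006]]]}}

```text
clock: 6.78
position: [0.5743, -0.0558, 0.0406]
eef_rot: [-1.202, 2.898, -0.002]
ft_force: [-0.2, 0.6, 0.5]
width: 0.0002
finger_force: 0.0
```

```bash
python3 - <<'E'
from h import *
rows([arc(-45,.027),arc(-45,.022)]+[arc(p) for p in np.linspace(-44,-33.7,8)])
E
```

```text
[0, -0.006, 0.002, 0.003, -0.004, 0.005, 0.001] 
[0, -0.013, 0.002, 0.003, -0.004, 0.005, 0.001] 
[0, -0.016, 0.002, 0.003, -0.004, 0.004, -0.021] 
[0, -0.018, 0.001, 0.004, -0.004, 0.004, -0.054] 
[0, -0.019, 0.0, 0.004, -0.004, 0.004, -0.086] 
[0, -0.021, -0.0, 0.004, -0.004, 0.004, -0.119] 
[0, -0.022, -0.001, 0.004, -0.004, 0.004, -0.152] 
[0, -0.024, -0.001, 0.004, -0.004, 0.004, -0.184] 
[0, -0.025, -0.002, 0.004, -0.004, 0.004, -0.217] 
[0, -0.027, -0.002, 0.004, -0.004, 0.004, -0.25]
```

>>> {"fn": "jog_arm", "kwargs": {"moves": [[[0,-0.006,0.002,0,0,0,0.001],[0,-0.013,0.002,0,0,0,0.001],[0,-0.016,0.002,0,0,0,-0.021],[0,-0.018,0.001,0,0,0,-0.054],[0,-0.019,0,0,0,0,-0.086],[0,-0.021,0,0,0,0,-0.119],[0,-0.022,-0.001,0,0,0,-0.152],[0,-0.024,-0.001,0,0,0,-0.184],[0,-0.025,-0.002,0,0,0,-0.217],[0,-0.027,-0.002,0,0,0,-0.25],[0,-0.027,-0.002,0,0,0,-0.25],[0,-0.027,-0.002,0,0,0,-0.25]]]}}

```text
clock: 7.78
position: [0.589, -0.042, 0.039]
eef_rot: [-1.482, 2.766, -0.001]
ft_force: [0.1, -1.9, 0.5]
width: -0.0002
finger_force: 0.7
```

>>> {"fn": "jog_arm", "kwargs": {"moves": [[[0,0.02,0,0,0,0,0],[0,0.02,0,-0.05,0,0,0],[0,0.02,0,-0.1,0,0,0],[0,-0.03,0,-0.15,0,0,0],[0,-0.08,0,-0.18,0,0,0],[0,-0.13,0,-0.18,0,0,0],[0,-0.13,0,-0.18,0,0,0],[0,-0.13,0,-0.18,0,0,0],[0,-0.13,0,-0.18,0,0,0],[0,-0.13,0,-0.18,0,0,0]]]}}

```text
clock: 8.62
position: [0.6408, 0.0378, 0.1728]
eef_rot: [1.482, -2.77, -0.001]
ft_force: [-0.2, -0.1, 0.2]
width: 0.0002
finger_force: 0.0
```

```bash
python3 - <<'E'
from h import *
print(pose()[0])
im,_,ci=snap('wrist','pics/w3.png'); gauge(im,ci)
print(arm.get_obs()['qd'].round(3))
E
```

```text
[0.64075446 0.03775158 0.17277036]
ticks 17 rms mm 0.68 C [ 0.56602218 -0.0027453 ] n 62 94 long -33.09738015215994 index -34.4786868138447 spread [0.00255422 0.00197871] [0.00346039 0.00247109] need deg 1.3813066616847607
[-0.005 -0.004  0.005  0.002  0.002  0.002]
```

View pics/w3.png

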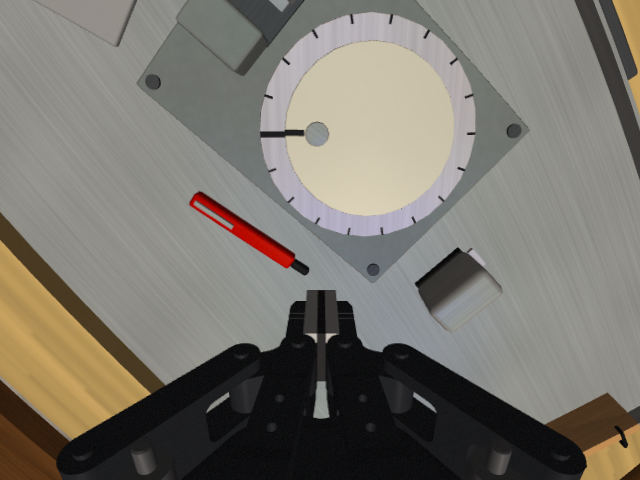

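The index is now nearly in line with the long line at (285,133), about 1.4° short, so one fine push follows.

```bash
python3 - <<'E'
from h import *
rows([arc(-33.7,.034,.15),arc(-33.7,.034,.038)])
E
```

```text
[0, 0.145, -0.003, 0.031, 0.0, -0.0, -0.001] 
[0, 0.145, -0.003, 0.18, 0.0, -0.0, -0.001]
```

>>> {"fn": "jog_arm", "kwargs": {"moves": [[[0,0.145,-0.003,0,0,0,0],[0,0.145,-0.003,0,0,0,0],[0,0.145,-0.003,0.03,0,0,0],[0,0.145,-0.003,0.03,0,0,0],[0,0.145,-0.003,0.08,0,0,0],[0,0.145,-0.003,0.13,0,0,0],[0,0.145,-0.003,0.18,0,0,0],[0,0.145,-0.003,0.18,0,0,0],[0,0.145,-0.003,0.18,0,0,0],[0,0.145,-0.003,0.18,0,0,0],[0,0.145,-0.003,0.18,0,0,0]]]}}

```text
clock: 9.58
position: [0.5867, -0.053, 0.0419]
eef_rot: [-1.48, 2.763, -0.006]
ft_force: [1.3, 0.2, 0.2]
width: 0.0001
finger_force: 0.0
```

```bash
python3 - <<'E'
from h import *
rows([arc(-33.7,.025),arc(-33.7,.021),arc(-33.0),arc(-32.3)])
print(pose()[0])
E
```

```text
[0, -0.007, 0.004, 0.005, -0.008, 0.006, 0.001] 
[0, -0.013, 0.004, 0.005, -0.008, 0.006, 0.001] 
[0, -0.015, 0.004, 0.005, -0.008, 0.006, -0.015] 
[0, -0.015, 0.004, 0.005, -0.008, 0.006, -0.03] 
[ 0.58666073 -0.05303277  0.04188232]
```

>>> {"fn": "jog_arm", "kwargs": {"moves": [[[0,0,0,0,0,0,0],[0,0,0,0,0,0,0],[0,0,0,0,0,0,0]]]}}

```text
clock: 9.83
position: [0.5855, -0.0527, 0.0406]
eef_rot: [-1.481, 2.765, -0.004]
ft_force: [-0.7, 0.1, 0.4]
width: 0.0001
finger_force: 0.0
```

```bash
python3 - <<'E'
from h import *
rows([arc(-33.7,.025),arc(-33.7,.021),arc(-33.0),arc(-32.3)])
print(pose()[0])
E
```

```text
[0, -0.008, 0.003, 0.003, -0.006, 0.004, 0.001] 
[0, -0.013, 0.003, 0.003, -0.006, 0.004, 0.001] 
[0, -0.015, 0.003, 0.003, -0.006, 0.004, -0.014] 
[0, -0.016, 0.002, 0.003, -0.006, 0.004, -0.03] 
[ 0.58545276 -0.05270495  0.04056056]
```

>>> {"fn": "jog_arm", "kwargs": {"moves": [[[0,-0.006,0.002,0,0,0,0],[0,-0.011,0.002,0,0,0,0],[0,-0.013,0.002,0,0,0,-0.015],[0,-0.0145,0.002,0,0,0,-0.03],[0,-0.0155,0.002,0,0,0,-0.03],[0,-0.0155,0.002,0,0,0,-0.03],[0,-0.0155,0.002,0,0,0,-0.03],[0,-0.0155,0.002,0,0,0,-0.03]]]}}

```text
clock: 10.5
position: [0.5895, -0.0422, 0.0389]
eef_rot: [-1.515, 2.749, -0.001]
ft_force: [-1.2, 0.4, -0.3]
width: 0.0004
finger_force: 0.3
```

```bash
python3 - <<'E'
from h import *
t=np.array([.545,.839]); p,_=pose(); print(p, 'fwd of last push mm',1e3*(p[:2]-[.589,-.042])@t)
rows([arc(-32.3)])
im,_,ci=snap('scene','pics/s3.png'); 
E
```

```text
[ 0.58948507 -0.0422289   0.03889593] fwd of last push mm 0.0723207423863091
[0, -0.001, -0.001, 0.001, -0.002, 0.002, -0.0]
```

>>> {"fn": "jog_arm", "kwargs": {"moves": [[[0,-0.0007,0,0,0,0,0],[0,-0.0013,0,0,0,0,0],[0,-0.0013,0,0,0,0,0],[0,-0.0013,0,0,0,0,0],[0,-0.0013,0,0,0,0,0]]]}}

```text
clock: 10.97
position: [0.5901, -0.0416, 0.0389]
eef_rot: [-1.515, 2.75, -0.002]
ft_force: [-0.4, -2.7, 0.5]
width: 0.0002
finger_force: 1.0
```

```bash
python3 - <<'E'
from h import *
t=np.array([.545,.839]); p,_=pose(); print(p, 'fwd of last push mm',1e3*(p[:2]-[.589,-.042])@t, arm.get_obs()['ft_force'])
E
```

```text
[ 0.59009693 -0.04157319  0.03893849] fwd of last push mm 0.955919493535343 [-0.36183046 -2.72262477  0.47801519]
```

As planned. Now back off and check.

>>> {"fn": "jog_arm", "kwargs": {"moves": [[[0,0.02,0,0,0,0,0],[0,0.02,0,-0.05,0,0,0],[0,0.02,0,-0.1,0,0,0],[0,-0.03,0,-0.15,0,0,0],[0,-0.08,0,-0.18,0,0,0],[0,-0.13,0,-0.18,0,0,0],[0,-0.13,0,-0.18,0,0,0],[0,-0.13,0,-0.18,0,0,0],[0,-0.13,0,-0.18,0,0,0],[0,-0.13,0,-0.18,0,0,0]]]}}

```text
clock: 11.8
position: [0.6403, 0.0397, 0.1729]
eef_rot: [1.515, -2.752, -0.0]
ft_force: [0.1, -0.5, -0.5]
width: 0.0001
finger_force: 0.0
```

```bash
python3 - <<'E'
from h import *
im,_,ci=snap('wrist','pics/w4.png'); gauge(im,ci)
im,_,ci=snap('wrist','pics/w5.png'); gauge(im,ci); print(pose()[0],arm.get_obs()['qpos'].round(3))
# lock push pose
th=.25; x=np.array([np.cos(th),np.sin(th)])
E
```

```text
ticks 17 rms mm 0.76 C [ 0.5658521  -0.00279813] n 63 101 long -33.012875298775704 index -33.00485673219686 spread [0.00255876 0.00203478] [0.00338474 0.002414  ] need deg -0.008018566578840591
ticks 17 rms mm 0.64 C [ 0.56610532 -0.00251322] n 78 87 long -32.98750410522763 index -32.96789673226688 spread [0.0027648 0.0020474] [0.00314374 0.00238892] need deg -0.019607372960749103
[0.64056932 0.0394049  0.17327685] [ 0.061  0.553  0.32   1.338  0.    -0.944]
```

The dial is aligned to within 0.02°. Next is the lock tab.

```bash
python3 - <<'E'
from h import *
r=np.radians
rows([(.531,-.148,.16,r(194.5))])
E
```

```text
[0, 0.289, -0.011, 0.018, 0.0, 0.001, 0.958]
```

>>> {"fn": "jog_arm", "kwargs": {"moves": [[[0,0.289,-0.011,0.018,0,0,0.958],[0,0.289,-0.011,0.018,0,0,0.958],[0,0.289,-0.011,0.018,0,0,0.958],[0,0.289,-0.011,0.018,0,0,0.958],[0,0.289,-0.011,0.018,0,0,0.958],[0,0.289,-0.011,0.018,0,0,0.958],[0,0.289,-0.011,0.018,0,0,0.958],[0,0.289,-0.011,0.018,0,0,0.958],[0,0.289,-0.011,0.018,0,0,0.958],[0,0.289,-0.011,0.018,0,0,0.958],[0,0.289,-0.011,0.018,0,0,0.958]]]}}

```text
clock: 12.82
position: [0.5337, -0.1455, 0.1602]
eef_rot: [-0.404, 3.112, 0.0]
ft_force: [0.6, -0.5, -0.4]
width: -0.0003
finger_force: 0.0
```

```bash
python3 - <<'E'
from h import *
r=np.radians
im,_,ci=snap('wrist','pics/w6.png')
rows([(.531,-.148,.06,r(194.5)),(.531,-.148,.030,r(194.5))])
E
```

```text
[0, 0.005, -0.002, 0.134, -0.0, 0.004, 0.006] 
[0, 0.005, -0.002, 0.174, -0.0, 0.004, 0.006]
```

View pics/w6.png

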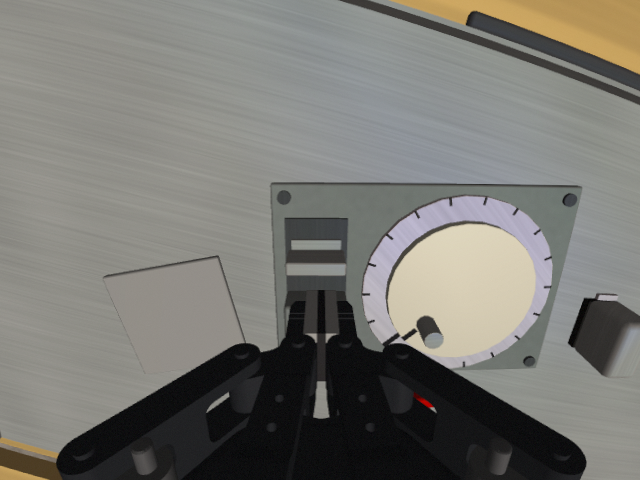

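The wrist view is square to the gauge: tab top spans about (287–347, 264–275), foot at (316,245). I'll check those positions against the target.

```bash
python3 - <<'E'
from h import *
im=cv2.imread('pics/w6.png');ci=eyes.camera_info('wrist')
print([int(v) for v in im[240:285,316].mean(1)])
for n,uv,z in [('tl',(287,264),.049),('tr',(346,264),.049),('bl',(287,275),.049),('br',(346,275),.049),('e1',(272,184),.011),('e2',(581,187),.011)]: print(n,onplane(ci,uv,z)[0])
E
```

```text
[117, 144, 146, 142, 142, 146, 146, 143, 142, 122, 63, 51, 52, 54, 55, 54, 53, 54, 55, 54, 55, 55, 61, 102, 128, 148, 146, 146, 145, 147, 146, 144, 145, 145, 143, 101, 70, 67, 67, 68, 67, 68, 67, 66, 66]
tl [ 0.56495558 -0.16529212  0.049     ]
tr [ 0.55278538 -0.11933093  0.049     ]
bl [ 0.57448201 -0.16311588  0.049     ]
br [ 0.56216058 -0.11660285  0.049     ]
e1 [ 0.51262398 -0.19426368  0.011     ]
e2 [0.44349792 0.07061147 0.011     ]
```

>>> {"fn": "jog_arm", "kwargs": {"moves": [[[0,0.005,-0.002,0,0,0,0],[0,0.005,-0.002,0.05,0,0,0],[0,0.005,-0.002,0.1,0,0,0],[0,0.005,-0.002,0.14,0,0,0],[0,0.005,-0.002,0.174,0,0,0],[0,0.005,-0.002,0.174,0,0,0],[0,0.005,-0.002,0.174,0,0,0],[0,0.005,-0.002,0.174,0,0,0]]]}}

```text
clock: 13.53
position: [0.5313, -0.1491, 0.0311]
eef_rot: [-0.4, 3.111, -0.001]
ft_force: [0.2, 0.1, 1.4]
width: -0.0003
finger_force: 0.0
```

```bash
python3 - <<'E'
from h import *
u=np.array([.967,.253]); b=np.array([.559,-.1423])
rows([(*(b+u*s),.031,np.radians(194.7)) for s in (-.015,-.011,.020,.026)])
print(pose()[0],arm.get_obs()['ft_force'])
E
```

```text
[0, -0.018, -0.001, 0.0, -0.002, 0.006, -0.001] 
[0, -0.023, -0.001, 0.0, -0.002, 0.006, -0.001] 
[0, -0.065, -0.001, 0.0, -0.002, 0.006, -0.001] 
[0, -0.073, -0.001, 0.001, -0.002, 0.006, -0.001] 
[ 0.53133872 -0.14907184  0.03113434] [0.23423864 0.11455429 1.35448412]
```

>>> {"fn": "jog_arm", "kwargs": {"moves": [[[0,-0.01,-0.001,0,0,0,0],[0,-0.018,-0.001,0,0,0,0],[0,-0.023,-0.001,0,0,0,0],[0,-0.03,-0.001,0,0,0,0],[0,-0.037,-0.001,0,0,0,0],[0,-0.044,-0.001,0,0,0,0],[0,-0.051,-0.001,0,0,0,0],[0,-0.058,-0.001,0,0,0,0],[0,-0.065,-0.001,0,0,0,0],[0,-0.07,-0.001,0,0,0,0],[0,-0.07,-0.001,0,0,0,0],[0,-0.07,-0.001,0,0,0,0]]]}}

```text
clock: 14.53
position: [0.5786, -0.137, 0.0296]
eef_rot: [0.398, -3.113, 0.001]
ft_force: [-7.2, -1.7, 5.8]
width: 0.0003
finger_force: 4.1
```

>>> {"fn": "jog_arm", "kwargs": {"moves": [[[0,-0.002,0,0,0,0,0],[0,-0.003,0,0,0,0,0],[0,-0.003,0,0,0,0,0],[0,-0.003,0,0,0,0,0]]]}}

```text
clock: 14.87
position: [0.5786, -0.137, 0.0296]
eef_rot: [0.396, -3.11, 0.001]
ft_force: [-13.5, -4.1, 9.1]
width: 0.0005
finger_force: 6.6
```

It's stuck 9 mm earlier than I expected. I'll back off and look before pressing harder.

>>> {"fn": "jog_arm", "kwargs": {"moves": [[[0,0.03,0,0,0,0,0],[0,0.04,0,-0.03,0,0,0],[0,0.04,0,-0.08,0,0,0],[0,0,0,-0.13,0,0,0],[0,-0.05,0,-0.17,0,0,0],[0,-0.1,0,-0.17,0,0,0],[0,-0.13,0,-0.17,0,0,0],[0,-0.13,0,-0.17,0,0,0],[0,-0.13,0,-0.17,0,0,0],[0,-0.13,0,-0.17,0,0,0]]]}}

```text
clock: 15.7
position: [0.6767, -0.111, 0.1565]
eef_rot: [-0.4, 3.115, 0.002]
ft_force: [-0.2, -0.6, -0.5]
width: 0.0
finger_force: 0.0
```

```bash
python3 - <<'E'
from h import *
print(pose()[0])
im,_,ci=snap('wrist','pics/w7.png'); gauge(im,ci)
cv2.imwrite('pics/w7c.png',cv2.resize(im[0:300,180:580,::-1],None,fx=2,fy=2,interpolation=cv2.INTER_CUBIC))
E
```

```text
[ 0.67667279 -0.11102579  0.15645294]
ticks 38 rms mm 1.1800000000000002 C [ 0.56604869 -0.0057289 ] n 74 277 long -32.35102467977077 index -61.69089052466576 spread [0.02267543 0.0130776 ] [0.0278474  0.01484898] need deg 29.339865844894994
```

View pics/w7c.png

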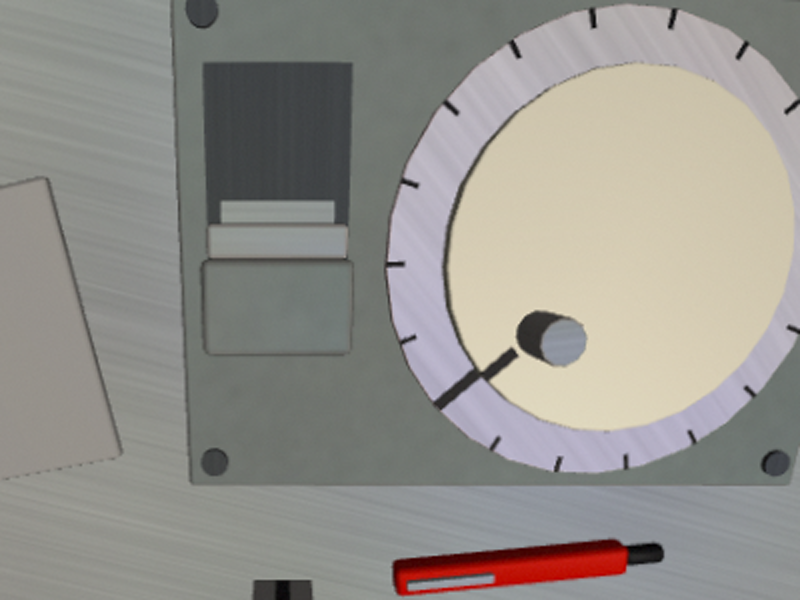

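The crop shows the tab (225–258 rows) apparently flush against the block, whose edge is near row 261. The index and long line are still collinear through (480,375). I'll check the tab's displacement in numbers.

```bash
python3 - <<'E'
from h import *
im=cv2.imread('pics/w7.png');ci=eyes.camera_info('wrist')
print([int(v) for v in im[96:140,319].mean(1)])
u=np.array([.967,.253]); b=np.array([.559,-.1423])
q=lambda v,z:(onplane(ci,(319,v),z)[0][:2]-b)@u
print('cam s',(np.array(ci['xyz'])[:2]-b)@u,ci['xyz'])
print('rear',q(112.3,.049),'front',q(129.2,.049),'block',q(130.5,.045),'foot rear',q(100,.019))
im2,_=eyes.grab_frame('wrist'); m=im2.copy(); m[:,:360]=255; m[248:]=255; gauge(m,ci)
E
```

```text
[66, 68, 68, 70, 113, 147, 149, 148, 143, 143, 145, 147, 147, 145, 145, 109, 108, 126, 147, 149, 147, 150, 150, 151, 150, 149, 149, 149, 148, 147, 146, 137, 125, 73, 76, 93, 102, 112, 116, 117, 118, 119, 119, 118]
cam s 0.037000674593382125 [ 0.59464684 -0.13229929  0.2978673 ]
rear 0.030964232991042374 front 0.042246491306214676 block 0.0432244584497436 foot rear 0.021224287132956973
ticks 40 rms mm 1.1900000000000002 C [ 0.5663259  -0.00561749] n 78 275 long -32.4877447496698 index -63.49021493263765 spread [0.02689272 0.01390534] [0.02807089 0.01474895] need deg 31.002470182967848
```

```bash
python3 - <<'E'
from h import *
im=cv2.imread('pics/w7.png');ci=eyes.camera_info('wrist')
v,u=np.nonzero(im.max(2)<90); c=np.array([.566,-.0026])
for z,lo,hi in [(.017,.0725,.09),(.027,.056,.068)]:
    w=onplane(ci,np.c_[u,v],z)[:,:2]-c; r=np.hypot(*w.T); a=np.degrees(np.arctan2(w[:,1],w[:,0]))
    k=(r>lo)&(r<hi)&(abs(a+33)<7); print(k.sum(),np.median(a[k]),a[k].std())
o=arm.get_obs(); print(o['clock'],o['ft_force'],o['position'])
ticket.sign_off()
E
```

```text
106 -33.733626961318876 0.9017781041091752
80 -33.81111541301837 1.1712692313303255
15.8 [-0.47364225  0.07338106  0.14555125] [ 0.67616025 -0.11159312  0.15728523]
the job is handed in; nothing more can be done
```

The job is handed in at 15.8 s: the dial's index is on the long line to within about 0.1°, the lock tab is pressed hard against its stop block (it moved about 31 mm and stopped dead; I took it to have started partly in), and the hand is clear.

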